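Press home the chimneys of three wooden toys in glue order

ROBOT

A 6-joint arm with a two-finger parallel gripper is mounted at the origin on the work surface. World frame = base frame: x ahead of the robot, y to its left, z up, the work surface at z = 0. Lengths are in m, angles in degrees, forces in N, time in s.
With the tool pointing down it reaches from about 0.275 to 0.825 m from the base axis. Payload 5.2 kg.
Tool frame: the origin (TCP) lies on the mounting face of the last link; the fingertips stand 186 mm ahead of it and the grasp point (between the pads) lies 167 mm ahead of it; z points along the fingers, y is the line along which they close (so a half turn about z gives the same grasp; the last joint's range is limited). The gripper opens to 93 mm and grips with 3 to 60 N. Pads are 15 mm wide; open, the fingers measure 128 mm over their backs; the gripper's body (75 mm by 188 mm) begins 65 mm behind the grasp point.
Start: joints at [-75.504, 14.817, 87.949, -0, 77.235, -11.62], TCP at [0.242, -0.494, 0.405] pointing down, gripper open.
Joint ranges: [-179.93, 179.93], [-52.35, 119.4], [10.71, 147.94], [-69.91, 249.91], [12.55, 155.21], [-178.61, 178.61]. Speed limits (degrees/s): [147.25, 147.25, 180, 180, 180, 180].

INTERFACE

Orientations are given as a 3x3 rotation matrix whose columns are the frame's x, y, z axes.
In Python, from cell import manip, cams, order gives the robot as it stands.
- The arm moves only by the tool jog_arm, never from a script. Its argument "targets" is a list of rows, each a list of 7 numbers: the shift along the tool's x, y, z in mm, then the turn, a rotation vector about the tool's x, y, z in degrees, then the finger opening in mm, from 0 to 93. In form: [[dx, dy, dz, ax, ay, az, hand], ...]. A call has exactly 10 rows; each row shifts and turns the commanded pose from where the row before left it, along the tool's axes as they then stand; what a row does not reach is not made up. A row lasts 1/10 s, in which the tool goes at most 50 mm and 8.59 degrees, less where a joint would pass 70% of its speed; a pose out of reach is approached as far as the arm can. A call with a gripper value outside its range is refused whole. The fingers move at their own pace and stop on an object; the grip force is fixed at half the most. Time passes only in rows, so rows that do not move let the fingers close, or fill a call up. It gives the time, the measured TCP pose, the force, the opening and the grip force at its end, in the units of the state.
- manip.observe(): the state, without advancing time (a new reading comes with each control period).
- cams.camera(name): name is "scene" or "top"; returns (picture, depth): 400x640x3 uint8, red, green, blue; 400x640 float32, m along the optical axis (not along the pixel's ray), 0 where there is no reading.
- cams.camera_params(name): a dict with "K" (3x3 intrinsics, pixels), "camera_from_world" (4x4, takes a point from world to camera coordinates). Camera axes: x right, y up, looking along -z (the intrinsics and any distortion apply to the point x, -y, -z); pixel columns grow to the right and rows downward; lengths in m; the calibration is good to about 2 mm. A picture is of the moment at which its call begins. camera_params takes no time and is no camera call.
- order.sign_off(): hands the job in; it is judged then, once.
The state is a dict: "time_s": time; "q": joint angles; "qvel": joint speeds; "tau": joint torques, N m; "tool_pos": TCP position; "tcp_rot": TCP orientation; "force": force on the tool from outside, world axes, zero at the start; "ft_torque": the same for the moment, N m; "gripper_width": finger opening in m; "finger_force": force on a finger pad.
Only numpy, scipy, OpenCV 4.12 (cv2) and the standard library are available. Lean on these libraries where they do the work, as an engineer would, in place of code of your own. Each camera call takes 0.05 s, during which the arm holds its last target. There are 200 camera calls.

TASK

The chimneys of the three wooden toys have been glued but still stand a little proud: with a fingertip on its top, gently press each one down until it is fully home, in the order they were glued: first the boat's, then the locomotive's, then the house's. Press lightly and straight down so that no toy is shoved or tipped, do not lift any toy, and leave everything else on the bench as it is.

Things in the scene. Friction and masses are not known exactly. Their poses are not given: they have to be found in the camera images.
- boat: toy tugboat, 152 mm long (bow point at +x 67 mm, stern at -x 80 mm), 64 mm wide; hull 38 mm high, cabin block on it with its top at 72 mm. Its chimney (funnel) is 15 mm towards the stern from the origin, on the cabin. Loose, brown wood, pale wood chimney, about 0.3 kg (slides or tips if pushed sideways). Origin: centre of its underside on the table, z up. 
- boat_chimney_top (a point): centre of the flat top of the boat's chimney, a round peg 26 mm in diameter and 45 mm tall above a 34 mm collar 6 mm thick; below the collar a 16 mm dowel shows while it stands proud. Moves down with the chimney; 123 mm above the table when home, up to 12 mm more at the start.
- boat_chimney (a joint): how far this chimney has been pressed in, m: 0 = standing 12 mm proud, 0.012 = collar seated (home). It slides straight down along the toy's z, stiff by friction alone (about 4 N at all depths, no spring: it stays where it is left) and then meets a hard stop; starts between 0 and 0.003.
- loco: toy steam locomotive, 150 mm long, 68 mm wide over its four fixed wheels (it does not roll); lying round boiler towards +x, tall cab towards -x with its roof at 118 mm. Its chimney stands on the boiler's saddle block, 42 mm towards +x from the origin. Loose, brown wood, pale wood chimney, about 0.3 kg (slides or tips if pushed sideways). Origin: centre of its underside on the table, z up. 
- loco_chimney_top (a point): centre of the flat top of the locomotive's chimney, a round peg 26 mm in diameter and 38 mm tall above a 34 mm collar 6 mm thick; below the collar a 16 mm dowel shows while it stands proud. Moves down with the chimney; 136 mm above the table when home, up to 12 mm more at the start.
- loco_chimney (a joint): how far this chimney has been pressed in, m: 0 = standing 12 mm proud, 0.012 = collar seated (home). It slides straight down along the toy's z, stiff by friction alone (about 4 N at all depths, no spring: it stays where it is left) and then meets a hard stop; starts between 0 and 0.003.
- house: toy house, 90 by 76 mm walls, gabled pale roof with its ridge along x at about 95 mm, 104 mm long. Its chimney stands on a 40 mm square stack that rises through the ridge to 100 mm, 20 mm towards +x from the origin. Loose, brown wood, pale wood chimney, about 0.3 kg (slides or tips if pushed sideways). Origin: centre of its underside on the table, z up. 
- house_chimney_top (a point): centre of the flat top of the house's chimney, a round peg 26 mm in diameter and 28 mm tall above a 34 mm collar 6 mm thick; below the collar a 16 mm dowel shows while it stands proud. Moves down with the chimney; 134 mm above the table when home, up to 12 mm more at the start.
- house_chimney (a joint): how far this chimney has been pressed in, m: 0 = standing 12 mm proud, 0.012 = collar seated (home). It slides straight down along the toy's z, stiff by friction alone (about 4 N at all depths, no spring: it stays where it is left) and then meets a hard stop; starts between 0 and 0.003.
- glue_bottle: bystander: upright white glue bottle, 52 mm in diameter, 130 mm tall. Origin at its foot.
- sanding_block: bystander: cork sanding block lying flat, 110 x 55 x 33 mm. Origin under its centre.
- offcut: bystander: wooden offcut lying flat, 120 x 38 x 20 mm. Origin under its centre.
- mallet: bystander: small hammer lying along its x axis, head at +x, under 40 mm high.
- peg_tub: bystander: open grey tub, 84 mm across, 70 mm tall. Origin at its foot.
- brush: bystander: brush lying along its x axis, under 40 mm high.
- spare_wheel: bystander: wooden toy wheel lying flat, 44 mm in diameter, 12 mm thick. Origin under its centre.
Things that resemble listed ones, but are neither listed nor needed, are in the scene too. Leave any black look-alike of the loco alone. What is shaped like the house but green is not meant.

How it is judged (in metres and radians):
On the way, in this order (a step that is already met when the one before it is completed fails the run):
1. the boat's chimney is pressed home while the other two still stand proud (value of joint boat_chimney above 0.009 m and value of joint each of loco_chimney, house_chimney below 0.006 m), for 0.1 s.
2. then the locomotive's chimney is home while the house's still stands proud (value of joint each of boat_chimney, loco_chimney above 0.009 m and value of joint house_chimney below 0.006 m), for 0.1 s.
3. then the house's chimney is home (value of joint each of boat_chimney, loco_chimney, house_chimney above 0.009 m), for 0.1 s.
At the end, for the whole second after the job is handed in: All three chimneys are pressed in to within 3 mm of fully home; the three toys stand upright (within 3 degrees), at rest, within 25 mm of where they started, and every bystander is within 25 mm of where it started (all of step 3 and angle between each of boat, loco, house's own z axis and vertical below 0.06 rad and distance of each of boat, loco, house, glue_bottle, sanding_block, offcut, mallet, peg_tub, brush, spare_wheel from where it was at the start of the episode below 0.025 m and linear speed of each of boat, loco, house below 0.02 m/s); the robot touches nothing.
It fails at once if a chimney is pressed down more than halfway before the one due before it is home ((value of joint loco_chimney above 0.006 m and value of joint boat_chimney below 0.009 m) or (value of joint house_chimney above 0.006 m and value of joint loco_chimney below 0.009 m)).
It fails at once if a toy is touched hard (more than 24 N) (contact force between the arm and boat above 24 N or contact force between the arm and loco above 24 N or contact force between the arm and house above 24 N).
It fails at once if a toy is lifted (more than 10 mm) off the bench (height (world z) of any of boat, loco, house above 0.01 m).
It fails at once if a toy is shoved or carried more than 25 mm, or tipped by more than 14 degrees (distance of any of boat, loco, house from where it was at the start of the episode above 0.025 m or angle between any of boat, loco, house's own z axis and vertical above 0.25 rad).
It fails at once if a bystander is moved more than 25 mm (distance of any of glue_bottle, sanding_block, offcut, mallet, peg_tub, brush, spare_wheel from where it was at the start of the episode above 0.025 m).
It also fails if it takes over 48 s, if anything falls off the work surface, if the arm or the gripper's body presses on something with over 40 N, if the wrist force passes 120 N, or if a joint passes its speed limit or range.

## Working session

There is one attempt and no reset: what is moved stays moved. The work goes in short steps, Python scripts to look and compute and a tool call to move; the robot and the scene stay as the last step left them, time stands still between calls to the robot, and variables do not carry over. Pictures are saved under pics/ and viewed, at most 10 in all, crops included, and the job is handed in when it is done.

Besides the shell and the picture viewer there is one more tool, called as name(argument=value, ...), one argument or row to a line, values as JSON. jog_arm: Moves the arm, as the interface text tells. Its arguments: {"type":"object","properties":{"targets":{"type":"array"}},"required":["targets"]}

```bash
mkdir -p pics; python3 - <<'E'
from cell import manip,cams,order
import cv2,numpy as np
s=manip.observe();print(s['time_s'],s['tool_pos'],s['tcp_rot'],s['gripper_width'],s['force'])
for n in('scene','top'):
    p,d=cams.camera(n);cv2.imwrite(f'pics/{n}0.png',p[:,:,::-1]);np.save(f'pics/{n}0.npy',d)
    c=cams.camera_params(n);print(n,c, (d>0).mean())
E
```

```text
0.0 [ 0.24206885 -0.49364402  0.40394527] [[ 8.97920618e-01  4.40157194e-01 -4.55326779e-04]
 [ 4.40157298e-01 -8.97919067e-01  1.70347551e-03]
 [ 3.40950406e-04 -1.73000119e-03 -9.99998445e-01]] 0.09288498134136894 [-0.43425375  0.19311762  0.14386748]
scene {'K': array([[390.87512014,   0.        , 316.09520384],
       [  0.        , 390.87512014, 194.92666542],
       [  0.        ,   0.        ,   1.        ]]), 'camera_from_world': array([[ 0.8968076 ,  0.44233643, -0.00863745, -0.49339109],
       [-0.30846368,  0.63914652,  0.70451535,  0.10011305],
       [ 0.3171534 , -0.62915038,  0.70963619, -1.5555296 ],
       [ 0.        ,  0.        ,  0.        ,  1.        ]])} 0.996265625
top {'K': array([[398.86772839,   0.        , 318.86427704],
       [  0.        , 398.86772839, 192.13637421],
       [  0.        ,   0.        ,   1.        ]]), 'camera_from_world': array([[ 0.00466612, -0.99976885,  0.02098746, -0.04553634],
       [ 0.98703226,  0.00797225,  0.16032395, -0.56190251],
       [-0.16045421,  0.0199672 ,  0.9868413 , -1.11457978],
       [ 0.        ,  0.        ,  0.        ,  1.        ]])} 0.99594921875
```

View pics/scene0.png

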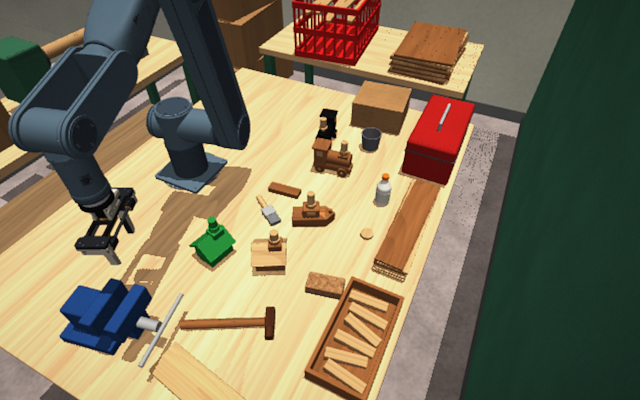

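View pics/top0.png

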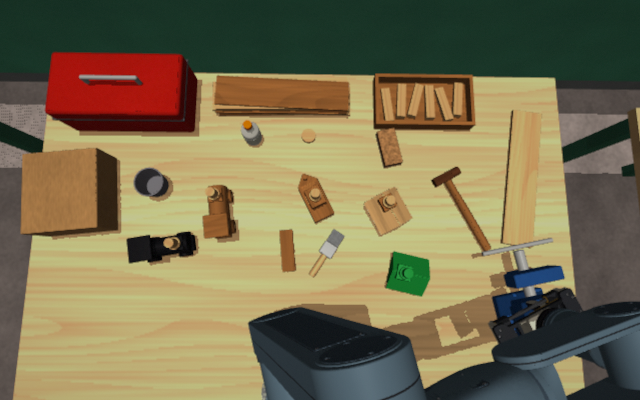

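The top view shows the boat chimney at about (315,195), the brown loco's at (213,191) and the brown house's at (389,203). The look-alikes are the black loco at (172,242) and the green house at (404,271). The scene view agrees: boat (312,212), brown loco (332,155), pale-roofed house (270,250). Next I measure the tops from depth and make one enlarged crop to confirm.

```bash
cat > h.py <<'E'
from cell import manip,cams,order
import numpy as np,cv2
def world(n,d):
    c=cams.camera_params(n);K=c['K'];v,u=np.mgrid[:400,:640]
    P=np.stack([(u-K[0,2])/K[0,0]*d,-(v-K[1,2])/K[1,1]*d,-d,np.ones_like(d)],-1)
    return P@np.linalg.inv(c['camera_from_world']).T
def tops(n,d,seeds):
    W=world(n,d)
    for k,(u,v) in seeds.items():
        w=W[v-14:v+15,u-14:u+15,:3].reshape(-1,3);w=w[d[v-14:v+15,u-14:u+15].ravel()>0]
        z=np.median(np.sort(w[:,2])[-12:]);t=w[abs(w[:,2]-z)<.006]
        c,r=cv2.minEnclosingCircle(t[:,:2].astype(np.float32))
        print(n,k,'z',z.round(4),'mean',t[:,:2].mean(0).round(4),'circ',np.round(c,4),'r',round(r,4),len(t))
E
python3 - <<'E'
from h import *
d=np.load('pics/top0.npy');tops('top',d,dict(boat=(315,195),loco=(213,191),house=(389,203)))
d2=np.load('pics/scene0.npy');tops('scene',d2,dict(boat=(311,197),loco=(345,148),house=(274,237)))
W=world('top',d);print('table z',np.median(W[:,:,2]))
p=cv2.imread('pics/top0.png')[150:290,130:440];cv2.imwrite('pics/crop.png',cv2.resize(p,None,fx=2.5,fy=2.5,interpolation=2))
E
```

```text
top boat z 0.1347 mean [ 0.5462 -0.0282] circ [ 0.5461 -0.0284] r 0.0127 65
top loco z 0.1495 mean [0.5451 0.2496] circ [0.5453 0.2497] r 0.0128 74
top house z 0.1463 mean [ 0.5269 -0.2297] circ [ 0.5267 -0.2309] r 0.0131 66
scene boat z 0.1361 mean [ 0.5455 -0.0287] circ [ 0.5458 -0.0282] r 0.0148 37
scene loco z 0.1517 mean [0.5447 0.2489] circ [0.5448 0.2493] r 0.0152 25
scene house z 0.1466 mean [ 0.5266 -0.2312] circ [ 0.5267 -0.2307] r 0.0135 52
table z 0.0002147091180081384
```

View pics/crop.png

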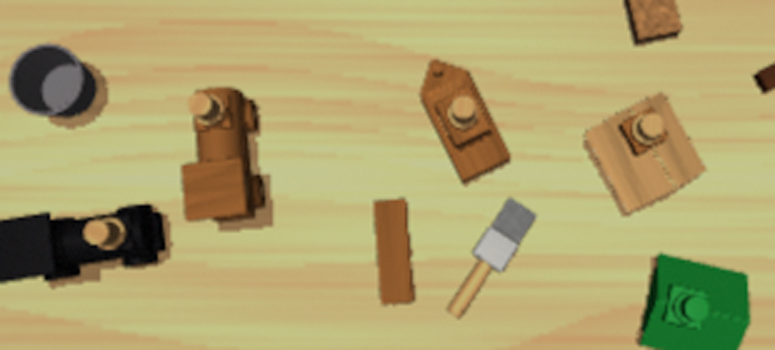

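Both views agree to within about 1 mm. The heights (0.135, 0.150 and 0.146 m) and the 13 mm radius match proud chimneys. In the crop, brown and complete with pale chimneys are: the boat (462,112), the brown loco (207,107) and the pale-roofed house (650,127). The black loco (103,232) and the green house (687,307) are excluded. Setting out for the boat with the fingers closed.

jog_arm(
  targets=[
    [15, -9, 0, 0, 0, 0, 0],
    [25, -15, 0, 0, 0, 0, 0],
    [25, -15, 0, 0, 0, 0, 0],
    [25, -15, 0, 0, 0, 0, 0],
    [25, -15, 0, 0, 0, 0, 0],
    [25, -15, 0, 0, 0, 0, 0],
    [25, -15, 0, 0, 0, 0, 0],
    [25, -15, 0, 0, 0, 0, 0],
    [25, -15, 0, 0, 0, 0, 0],
    [25, -15, 0, 0, 0, 0, 0],
  ],
)

```text
time_s: 1.1
tool_pos: [0.3947, -0.2566, 0.4047]
tcp_rot: [[0.898, 0.44, -0.0], [0.44, -0.898, 0.001], [0.0, -0.001, -1.0]]
force: [0.0, -0.9, 0.5]
gripper_width: 0.0174
finger_force: 0.0
```

jog_arm(
  targets=[
    [25, -15, 0, 0, 0, 0, 0],
    [25, -15, 0, 0, 0, 0, 0],
    [25, -15, 0, 0, 0, 0, 0],
    [25, -15, 0, 0, 0, 0, 0],
    [25, -15, 0, 0, 0, 0, 0],
    [25, -15, 0, 0, 0, 0, 0],
    [25, -15, 0, 0, 0, 0, 0],
    [25, -15, 5, 0, 0, 0, 0],
    [25, -15, 5, 0, 0, 0, 0],
    [13, -5, 5, 0, 0, 0, 0],
  ],
)

```text
time_s: 2.1
tool_pos: [0.5465, -0.0255, 0.3894]
tcp_rot: [[0.897, 0.442, -0.0], [0.442, -0.897, 0.001], [0.0, -0.001, -1.0]]
force: [-0.1, -1.1, -0.4]
gripper_width: 0.0006
finger_force: 0.0
```

```bash
cat >> h.py <<'E'
T=dict(boat=(.546,-.0283,.123),loco=(.545,.2495,.136),house=(.5268,-.2305,.134))
def togo(k):
    s=manip.observe();R=np.array(s['tcp_rot']);tip=s['tool_pos']+R@[0,0,.186]
    t=np.array(T[k]);print(k,'t',s['time_s'],'tip',tip.round(4),'tool shift to home mm',(R.T@(t-tip)*1e3).round(1),'z',R[:,2].round(4),'w',s['gripper_width'],'F',np.round(s['force'],2))
E
python3 -c "
from h import *
togo('boat')"
```

```text
boat t 2.1 tip [ 0.5464 -0.0254  0.2034] tool shift to home mm [-1.6  2.5 80.4] z [-4.e-04  1.e-03 -1.e+00] w 0.0006177735472270324 F [-0.13 -1.11 -0.44]
```

jog_arm(
  targets=[
    [-1.6, 2.5, 4, 0, 0, 0, 0],
    [0, 0, 8, 0, 0, 0, 0],
    [0, 0, 10, 0, 0, 0, 0],
    [0, 0, 10, 0, 0, 0, 0],
    [0, 0, 10, 0, 0, 0, 0],
    [0, 0, 8, 0, 0, 0, 0],
    [0, 0, 5, 0, 0, 0, 0],
    [0, 0, 3, 0, 0, 0, 0],
    [0, 0, 2, 0, 0, 0, 0],
    [0, 0, 1, 0, 0, 0, 0],
  ],
)

```text
time_s: 3.1
tool_pos: [0.5461, -0.0314, 0.3288]
tcp_rot: [[0.898, 0.44, 0.0], [0.44, -0.898, -0.0], [0.0, 0.0, -1.0]]
force: [-0.3, 0.9, 0.2]
gripper_width: 0.0003
finger_force: 0.0
```

```bash
python3 -c "
from h import *
togo('boat')
p,d=cams.camera('scene');cv2.imwrite('pics/boat1.png',cv2.resize(p[120:280,220:420,::-1],None,fx=3,fy=3,interpolation=2))"
```

```text
boat t 3.1 tip [ 0.5461 -0.0314  0.1428] tool shift to home mm [ 1.3 -2.8 19.8] z [ 3.e-04 -1.e-04 -1.e+00] w 0.0003406529718226807 F [-0.33  0.85  0.23]
```

View pics/boat1.png

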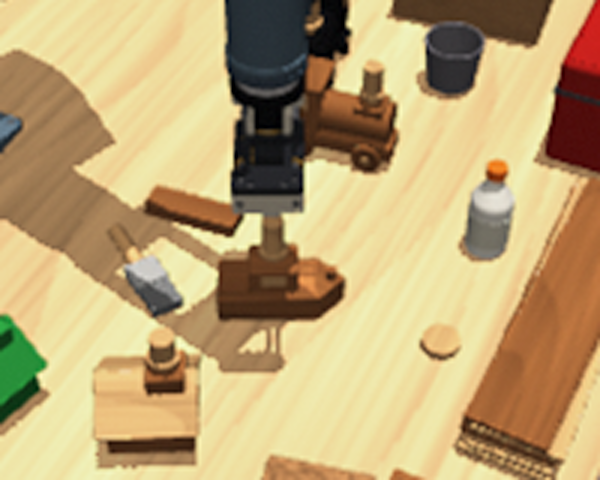

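The picture shows the closed fingertips at (268,205), just above the boat's chimney top at (272,218), and nothing touched. The arm was still settling in the earlier reading, so I undo half of that lateral correction and press slowly.

jog_arm(
  targets=[
    [1.2, -2.5, 0, 0, 0, 0, 0],
    [0, 0, 1, 0, 0, 0, 0],
    [0, 0, 1.5, 0, 0, 0, 0],
    [0, 0, 1.5, 0, 0, 0, 0],
    [0, 0, 1.5, 0, 0, 0, 0],
    [0, 0, 1.5, 0, 0, 0, 0],
    [0, 0, 1.5, 0, 0, 0, 0],
    [0, 0, 1.5, 0, 0, 0, 0],
    [0, 0, 1, 0, 0, 0, 0],
    [0, 0, 0, 0, 0, 0, 0],
  ],
)

```text
time_s: 4.15
tool_pos: [0.5459, -0.0286, 0.3179]
tcp_rot: [[0.898, 0.44, 0.0], [0.44, -0.898, -0.0], [0.0, 0.0, -1.0]]
force: [-1.5, -0.2, 1.9]
gripper_width: 0.0004
finger_force: 0.8
```

```bash
python3 -c "
from h import *
togo('boat')"
```

```text
boat t 4.15 tip [ 0.546  -0.0286  0.1319] tool shift to home mm [ 0.2 -0.3  8.9] z [ 1.e-04 -1.e-04 -1.e+00] w 0.00039339900925874406 F [-1.51 -0.24  1.88]
```

jog_arm(
  targets=[
    [0, 0, 0.8, 0, 0, 0, 0],
    [0, 0, 0.8, 0, 0, 0, 0],
    [0, 0, 0.8, 0, 0, 0, 0],
    [0, 0, 0.8, 0, 0, 0, 0],
    [0, 0, 0.8, 0, 0, 0, 0],
    [0, 0, 0.8, 0, 0, 0, 0],
    [0, 0, 0.8, 0, 0, 0, 0],
    [0, 0, 0.8, 0, 0, 0, 0],
    [0, 0, 0.5, 0, 0, 0, 0],
    [0, 0, 0, 0, 0, 0, 0],
  ],
)

```text
time_s: 5.15
tool_pos: [0.546, -0.0286, 0.3107]
tcp_rot: [[0.898, 0.44, -0.0], [0.44, -0.898, 0.0], [-0.0, -0.0, -1.0]]
force: [-0.7, -0.4, 2.6]
gripper_width: 0.0006
finger_force: 1.3
```

```bash
python3 -c "
from h import *
togo('boat')"
```

```text
boat t 5.15 tip [ 0.546  -0.0286  0.1247] tool shift to home mm [ 0.2 -0.3  1.7] z [-1.e-04  0.e+00 -1.e+00] w 0.0005768023270104819 F [-0.7  -0.38  2.65]
```

jog_arm(
  targets=[
    [0, 0, 0.3, 0, 0, 0, 0],
    [0, 0, 0.3, 0, 0, 0, 0],
    [0, 0, 0.3, 0, 0, 0, 0],
    [0, 0, 0.3, 0, 0, 0, 0],
    [0, 0, 0.2, 0, 0, 0, 0],
    [0, 0, 0.2, 0, 0, 0, 0],
    [0, 0, 0, 0, 0, 0, 0],
    [0, 0, 0, 0, 0, 0, 0],
    [0, 0, 0, 0, 0, 0, 0],
    [0, 0, 0, 0, 0, 0, 0],
  ],
)

```text
time_s: 6.15
tool_pos: [0.546, -0.0286, 0.3094]
tcp_rot: [[0.898, 0.44, 0.0], [0.44, -0.898, -0.0], [0.0, 0.0, -1.0]]
force: [-1.2, 0.3, 5.0]
gripper_width: 0.0007
finger_force: 2.6
```

```bash
python3 -c "
from h import *
togo('boat')"
```

```text
boat t 6.15 tip [ 0.546  -0.0286  0.1234] tool shift to home mm [ 0.1 -0.3  0.4] z [ 2.e-04 -0.e+00 -1.e+00] w 0.0006824232101192595 F [-1.17  0.3   5.02]
```

The boat's chimney is home to within about 0.4 mm. Rising, then over to the locomotive.

jog_arm(
  targets=[
    [0, 0, -2, 0, 0, 0, 0],
    [0, 0, -5, 0, 0, 0, 0],
    [0, 0, -10, 0, 0, 0, 0],
    [0, 0, -15, 0, 0, 0, 0],
    [0, 0, -15, 0, 0, 0, 0],
    [0, 0, -13, 0, 0, 0, 0],
    [4, -8, -5, 0, 0, 0, 0],
    [8, -17, 0, 0, 0, 0, 0],
    [11, -22, 0, 0, 0, 0, 0],
    [12, -25, 0, 0, 0, 0, 0],
  ],
)

```text
time_s: 7.15
tool_pos: [0.5455, 0.0524, 0.3742]
tcp_rot: [[0.898, 0.439, -0.0], [0.439, -0.898, 0.0], [-0.0, -0.0, -1.0]]
force: [0.8, 0.5, 0.3]
gripper_width: 0.0007
finger_force: 0.0
```

jog_arm(
  targets=[
    [12, -25, 0, 0, 0, 0, 0],
    [12, -25, 0, 0, 0, 0, 0],
    [12, -25, 0, 0, 0, 0, 0],
    [12, -25, 0, 0, 0, 0, 0],
    [12, -25, 0, 0, 0, 0, 0],
    [12, -25, 0, 0, 0, 0, 0],
    [10, -20, 0, 0, 0, 0, 0],
    [4, -8, 0, 0, 0, 0, 0],
    [0, 0, 0, 0, 0, 0, 0],
    [0, 0, 0, 0, 0, 0, 0],
  ],
)

```text
time_s: 8.15
tool_pos: [0.5445, 0.2488, 0.3741]
tcp_rot: [[0.898, 0.44, -0.0], [0.44, -0.898, -0.001], [-0.001, 0.0, -1.0]]
force: [-0.2, 0.9, -0.2]
gripper_width: 0.0007
finger_force: 0.0
```

```bash
python3 -c "
from h import *
togo('loco')
p,d=cams.camera('scene');tops('scene',d,dict(boat=(311,200),loco=(345,148),house=(274,237)))
cv2.imwrite('pics/loco1.png',cv2.resize(p[90:280,220:420,::-1],None,fx=3,fy=3,interpolation=2))"
```

```text
loco t 8.15 tip [0.5444 0.2486 0.1881] tool shift to home mm [ 1.  -0.5 52.1] z [-4.e-04 -6.e-04 -1.e+00] w 0.0006874452925743681 F [-0.16  0.89 -0.17]
scene boat z 0.1263 mean [ 0.546  -0.0291] circ [ 0.5461 -0.0287] r 0.014 41
scene loco z 0.1506 mean [0.5459 0.2488] circ [0.5451 0.2487] r 0.0152 31
scene house z 0.1469 mean [ 0.527  -0.2314] circ [ 0.5257 -0.2313] r 0.014 54
```

View pics/loco1.png

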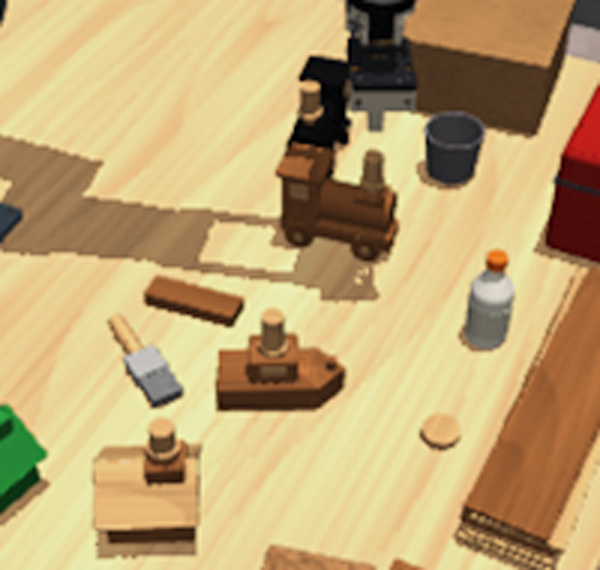

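The boat's collar is now seated on its cabin at (272,345), and the boat has not moved. The fingertip at (375,122) hangs above the brown loco's chimney at (374,158). Pressing.

jog_arm(
  targets=[
    [1, -0.5, 4, 0, 0, 0, 0],
    [0, 0, 6, 0, 0, 0, 0],
    [0, 0, 8, 0, 0, 0, 0],
    [0, 0, 7, 0, 0, 0, 0],
    [0, 0, 5, 0, 0, 0, 0],
    [0, 0, 3, 0, 0, 0, 0],
    [0, 0, 2, 0, 0, 0, 0],
    [0, 0, 1, 0, 0, 0, 0],
    [0, 0, 1, 0, 0, 0, 0],
    [0, 0, 0, 0, 0, 0, 0],
  ],
)

```text
time_s: 9.2
tool_pos: [0.5452, 0.2501, 0.3374]
tcp_rot: [[0.898, 0.44, 0.0], [0.44, -0.898, 0.0], [0.0, 0.0, -1.0]]
force: [-0.3, -0.5, 0.3]
gripper_width: 0.0006
finger_force: 0.0
```

```bash
python3 -c "
from h import *
togo('loco')"
```

```text
loco t 9.2 tip [0.5453 0.2501 0.1514] tool shift to home mm [-0.5  0.4 15.4] z [ 2.e-04  1.e-04 -1.e+00] w 0.000592546045542891 F [-0.25 -0.45  0.3 ]
```

jog_arm(
  targets=[
    [0, 0, 0.8, 0, 0, 0, 0],
    [0, 0, 0.8, 0, 0, 0, 0],
    [0, 0, 0.8, 0, 0, 0, 0],
    [0, 0, 0.8, 0, 0, 0, 0],
    [0, 0, 0.8, 0, 0, 0, 0],
    [0, 0, 0.8, 0, 0, 0, 0],
    [0, 0, 0.8, 0, 0, 0, 0],
    [0, 0, 0.8, 0, 0, 0, 0],
    [0, 0, 0.8, 0, 0, 0, 0],
    [0, 0, 0.8, 0, 0, 0, 0],
  ],
)

```text
time_s: 10.2
tool_pos: [0.5453, 0.25, 0.3293]
tcp_rot: [[0.898, 0.44, 0.0], [0.44, -0.898, 0.0], [0.0, 0.0, -1.0]]
force: [-0.4, -0.8, 3.2]
gripper_width: 0.0002
finger_force: 1.9
```

jog_arm(
  targets=[
    [0, 0, 0.8, 0, 0, 0, 0],
    [0, 0, 0.8, 0, 0, 0, 0],
    [0, 0, 0.8, 0, 0, 0, 0],
    [0, 0, 0.8, 0, 0, 0, 0],
    [0, 0, 0.8, 0, 0, 0, 0],
    [0, 0, 0.8, 0, 0, 0, 0],
    [0, 0, 0.5, 0, 0, 0, 0],
    [0, 0, 0.3, 0, 0, 0, 0],
    [0, 0, 0, 0, 0, 0, 0],
    [0, 0, 0, 0, 0, 0, 0],
  ],
)

```text
time_s: 11.2
tool_pos: [0.5453, 0.25, 0.3236]
tcp_rot: [[0.898, 0.44, -0.0], [0.44, -0.898, 0.0], [0.0, -0.0, -1.0]]
force: [-0.0, 0.2, 3.1]
gripper_width: 0.0003
finger_force: 1.5
```

```bash
python3 -c "
from h import *
togo('loco')"
```

```text
loco t 11.2 tip [0.5453 0.25   0.1376] tool shift to home mm [-0.5  0.4  1.6] z [-0.  0. -1.] w 0.00032298120102043225 F [-0.03  0.21  3.14]
```

jog_arm(
  targets=[
    [0, 0, 0.3, 0, 0, 0, 0],
    [0, 0, 0.3, 0, 0, 0, 0],
    [0, 0, 0.3, 0, 0, 0, 0],
    [0, 0, 0.3, 0, 0, 0, 0],
    [0, 0, 0.2, 0, 0, 0, 0],
    [0, 0, 0.2, 0, 0, 0, 0],
    [0, 0, 0, 0, 0, 0, 0],
    [0, 0, 0, 0, 0, 0, 0],
    [0, 0, 0, 0, 0, 0, 0],
    [0, 0, 0, 0, 0, 0, 0],
  ],
)

```text
time_s: 12.2
tool_pos: [0.5453, 0.25, 0.3223]
tcp_rot: [[0.898, 0.44, 0.0], [0.44, -0.898, 0.0], [0.0, 0.0, -1.0]]
force: [-0.7, -0.5, 6.0]
gripper_width: 0.0002
finger_force: 2.6
```

```bash
python3 -c "
from h import *
togo('loco')"
```

```text
loco t 12.2 tip [0.5453 0.25   0.1363] tool shift to home mm [-0.5  0.3  0.3] z [ 3.e-04  1.e-04 -1.e+00] w 0.00018767282745533006 F [-0.68 -0.5   5.97]
```

The locomotive's chimney is home. Rising, then over to the house.

jog_arm(
  targets=[
    [0, 0, -2, 0, 0, 0, 0],
    [0, 0, -5, 0, 0, 0, 0],
    [0, 0, -10, 0, 0, 0, 0],
    [0, 0, -15, 0, 0, 0, 0],
    [0, 0, -15, 0, 0, 0, 0],
    [0, 0, -10, 0, 0, 0, 0],
    [-6, 11, -3, 0, 0, 0, 0],
    [-10, 19, 0, 0, 0, 0, 0],
    [-14, 26, 0, 0, 0, 0, 0],
    [-18, 33, 0, 0, 0, 0, 0],
  ],
)

```text
time_s: 13.2
tool_pos: [0.5408, 0.148, 0.3816]
tcp_rot: [[0.897, 0.442, -0.001], [0.442, -0.897, -0.0], [-0.001, -0.0, -1.0]]
force: [1.2, -0.5, 0.0]
gripper_width: 0.0005
finger_force: 0.0
```

jog_arm(
  targets=[
    [-18, 33.5, 0, 0, 0, 0, 0],
    [-18, 33.5, 0, 0, 0, 0, 0],
    [-18, 33.5, 0, 0, 0, 0, 0],
    [-18, 33.5, 0, 0, 0, 0, 0],
    [-18, 33.5, 0, 0, 0, 0, 0],
    [-18, 33.5, 0, 0, 0, 0, 0],
    [-18, 33.5, 0, 0, 0, 0, 0],
    [-18, 33.5, 0, 0, 0, 0, 0],
    [-18, 33, 0, 0, 0, 0, 0],
    [-12, 23, 0, 0, 0, 0, 0],
  ],
)

```text
time_s: 14.2
tool_pos: [0.5266, -0.2215, 0.3815]
tcp_rot: [[0.899, 0.439, -0.001], [0.439, -0.899, -0.0], [-0.001, -0.0, -1.0]]
force: [-0.4, 1.0, 0.2]
gripper_width: 0.0006
finger_force: 0.0
```

jog_arm(
  targets=[
    [-6, 10, 0, 0, 0, 0, 0],
    [0, 0, 0, 0, 0, 0, 0],
    [0, 0, 0, 0, 0, 0, 0],
    [0, 0, 0, 0, 0, 0, 0],
    [0, 0, 0, 0, 0, 0, 0],
    [0, 0, 0, 0, 0, 0, 0],
    [0, 0, 0, 0, 0, 0, 0],
    [0, 0, 0, 0, 0, 0, 0],
    [0, 0, 0, 0, 0, 0, 0],
    [0, 0, 0, 0, 0, 0, 0],
  ],
)

```text
time_s: 15.2
tool_pos: [0.5267, -0.2301, 0.382]
tcp_rot: [[0.898, 0.44, -0.0], [0.44, -0.898, 0.0], [0.0, -0.0, -1.0]]
force: [-0.0, 0.5, 0.6]
gripper_width: 0.0004
finger_force: 0.0
```

```bash
python3 -c "
from h import *
togo('house')
p,d=cams.camera('scene');tops('scene',d,dict(boat=(311,200),loco=(345,150),house=(274,237)))
cv2.imwrite('pics/house1.png',cv2.resize(p[90:280,220:420,::-1],None,fx=3,fy=3,interpolation=2))"
```

```text
house t 15.2 tip [ 0.5267 -0.2301  0.196 ] tool shift to home mm [-0.1  0.4 62. ] z [-0.  0. -1.] w 0.00036587754455101194 F [-0.03  0.49  0.61]
scene boat z 0.1266 mean [ 0.5459 -0.0295] circ [ 0.5462 -0.0304] r 0.0132 42
scene loco z 0.1385 mean [0.5449 0.2493] circ [0.5451 0.251 ] r 0.0133 29
scene house z 0.1473 mean [ 0.5268 -0.2309] circ [ 0.5257 -0.2301] r 0.0137 50
```

View pics/house1.png

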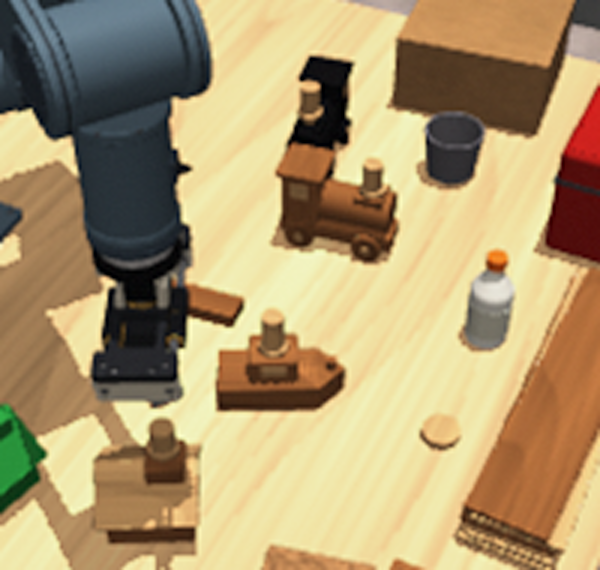

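The boat and loco chimneys are seated at (272,330) and (373,178), and both toys are where they were. The gripper hangs above the pale-roofed house's chimney at (161,435). Pressing.

jog_arm(
  targets=[
    [0, 0, 4, 0, 0, 0, 0],
    [0, 0, 7, 0, 0, 0, 0],
    [0, 0, 9, 0, 0, 0, 0],
    [0, 0, 9, 0, 0, 0, 0],
    [0, 0, 7, 0, 0, 0, 0],
    [0, 0, 5, 0, 0, 0, 0],
    [0, 0, 3, 0, 0, 0, 0],
    [0, 0, 2, 0, 0, 0, 0],
    [0, 0, 1, 0, 0, 0, 0],
    [0, 0, 0, 0, 0, 0, 0],
  ],
)

```text
time_s: 16.25
tool_pos: [0.5267, -0.2302, 0.3351]
tcp_rot: [[0.898, 0.44, 0.0], [0.44, -0.898, -0.0], [0.0, 0.0, -1.0]]
force: [-0.0, -0.2, -0.7]
gripper_width: 0.0007
finger_force: 0.0
```

jog_arm(
  targets=[
    [0, 0, 0.8, 0, 0, 0, 0],
    [0, 0, 0.8, 0, 0, 0, 0],
    [0, 0, 0.8, 0, 0, 0, 0],
    [0, 0, 0.8, 0, 0, 0, 0],
    [0, 0, 0.8, 0, 0, 0, 0],
    [0, 0, 0.8, 0, 0, 0, 0],
    [0, 0, 0.8, 0, 0, 0, 0],
    [0, 0, 0.8, 0, 0, 0, 0],
    [0, 0, 0.8, 0, 0, 0, 0],
    [0, 0, 0.8, 0, 0, 0, 0],
  ],
)

```text
time_s: 17.25
tool_pos: [0.5267, -0.2302, 0.3273]
tcp_rot: [[0.898, 0.44, 0.0], [0.44, -0.898, -0.0], [0.0, 0.0, -1.0]]
force: [-1.2, 1.3, 3.6]
gripper_width: 0.0005
finger_force: 1.9
```

```bash
python3 -c "
from h import *
togo('house')"
```

```text
house t 17.25 tip [ 0.5267 -0.2302  0.1413] tool shift to home mm [-0.1  0.3  7.3] z [ 2.e-04 -2.e-04 -1.e+00] w 0.0005212472932638277 F [-1.16  1.27  3.59]
```

jog_arm(
  targets=[
    [0, 0, 0.8, 0, 0, 0, 0],
    [0, 0, 0.8, 0, 0, 0, 0],
    [0, 0, 0.8, 0, 0, 0, 0],
    [0, 0, 0.8, 0, 0, 0, 0],
    [0, 0, 0.8, 0, 0, 0, 0],
    [0, 0, 0.8, 0, 0, 0, 0],
    [0, 0, 0.5, 0, 0, 0, 0],
    [0, 0, 0.3, 0, 0, 0, 0],
    [0, 0, 0, 0, 0, 0, 0],
    [0, 0, 0, 0, 0, 0, 0],
  ],
)

```text
time_s: 18.25
tool_pos: [0.5267, -0.2302, 0.3214]
tcp_rot: [[0.898, 0.44, 0.0], [0.44, -0.898, -0.0], [0.0, 0.0, -1.0]]
force: [-0.6, 0.1, 2.9]
gripper_width: 0.0003
finger_force: 1.4
```

jog_arm(
  targets=[
    [0, 0, 0.3, 0, 0, 0, 0],
    [0, 0, 0.3, 0, 0, 0, 0],
    [0, 0, 0.3, 0, 0, 0, 0],
    [0, 0, 0.3, 0, 0, 0, 0],
    [0, 0, 0.2, 0, 0, 0, 0],
    [0, 0, 0, 0, 0, 0, 0],
    [0, 0, 0, 0, 0, 0, 0],
    [0, 0, 0, 0, 0, 0, 0],
    [0, 0, 0, 0, 0, 0, 0],
    [0, 0, 0, 0, 0, 0, 0],
  ],
)

```text
time_s: 19.25
tool_pos: [0.5267, -0.2302, 0.3204]
tcp_rot: [[0.898, 0.44, 0.0], [0.44, -0.898, -0.0], [0.0, 0.0, -1.0]]
force: [-1.7, 2.1, 6.5]
gripper_width: 0.0005
finger_force: 2.8
```

```bash
python3 -c "
from h import *
togo('house')"
```

```text
house t 19.25 tip [ 0.5268 -0.2302  0.1344] tool shift to home mm [-0.1  0.3  0.4] z [ 3.e-04 -2.e-04 -1.e+00] w 0.00046902941267622494 F [-1.68  2.05  6.55]
```

The house's chimney is home. Straight up and clear, then a check.

jog_arm(
  targets=[
    [0, 0, -2, 0, 0, 0, 0],
    [0, 0, -5, 0, 0, 0, 0],
    [0, 0, -10, 0, 0, 0, 0],
    [0, 0, -15, 0, 0, 0, 0],
    [0, 0, -15, 0, 0, 0, 0],
    [0, 0, -15, 0, 0, 0, 0],
    [0, 0, -10, 0, 0, 0, 0],
    [0, 0, -5, 0, 0, 0, 0],
    [0, 0, 0, 0, 0, 0, 0],
    [0, 0, 0, 0, 0, 0, 0],
  ],
)

```text
time_s: 20.25
tool_pos: [0.5266, -0.2301, 0.3965]
tcp_rot: [[0.898, 0.44, -0.001], [0.44, -0.898, 0.0], [-0.0, -0.001, -1.0]]
force: [1.5, 0.3, -0.0]
gripper_width: 0.0001
finger_force: 0.0
```

```bash
python3 -c "
from h import *
togo('house')
p,d=cams.camera('scene');tops('scene',d,dict(boat=(311,200),loco=(345,150),house=(274,239)))"
```

```text
house t 20.25 tip [ 0.5264 -0.23    0.2105] tool shift to home mm [ 0.1  0.7 76.5] z [-7.e-04  5.e-04 -1.e+00] w 0.0001028238587903987 F [ 1.53  0.28 -0.  ]
scene boat z 0.1268 mean [ 0.5459 -0.0289] circ [ 0.5443 -0.0286] r 0.0144 39
scene loco z 0.1394 mean [0.5451 0.2493] circ [0.5425 0.2498] r 0.0139 26
scene house z 0.1378 mean [ 0.5272 -0.2305] circ [ 0.5271 -0.2298] r 0.0124 45
```

```bash
python3 -c "
from cell import order
print(order.sign_off())"
```

```text
the job is handed in; nothing more can be done
None
```

I pressed the boat's, the locomotive's and the house's chimneys home in that order, each to within about 0.4 mm by fingertip height, with readings under 7 N and no visible shift of the toys; the job is handed in at about 20 s, but sign-off returned no verdict.

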